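# Seat the upper tier on the studs of the washing rack

### The arm

A 6-joint arm with a two-finger parallel gripper is mounted at the origin on the work surface. World frame = base frame: x ahead of the robot, y to its left, z up, the work surface at z = 0. Lengths are in m, angles in rad, forces in N, time in s.
With the tool pointing down it reaches from about 0.3 to 0.875 m from the base axis. Payload 6.4 kg.
Tool frame: the origin (TCP) lies between the finger pads; the fingertips stand 8 mm ahead of it and the grasp point (between the pads) lies 11 mm behind it; z points along the fingers, y is the direction in which the jaws open and shut (so a half turn about z gives the same grasp; the last joint's range is limited). The gripper opens to 88 mm and grips with 3 to 60 N. Pads are 18 mm wide; open, the fingers measure 123 mm over their backs; the gripper's body (75 mm by 187 mm) begins 45 mm behind the grasp point.
Start: joints at [-1.461, 0.181, 1.607, -0, 1.354, -0.206], TCP at [0.179, -0.547, 0.247] pointing down, gripper open.
Joint ranges: [-2.99, 2.99], [-0.89, 2.07], [0.3, 2.58], [-1.14, 4.28], [0, 2.63], [-3.12, 3.12]. Speed limits (rad/s): [2.57, 2.57, 3.01, 3.14, 3.14, 3.14].

### API

Orientations are given as a rotation vector (axis times angle).
In Python, from workcell import bot, capture, calibration gives the robot as it stands.
- The arm moves only by the shell command python3 -m handwheel 'ROWS' [FORCE]. ROWS is JSON, a list of rows, each a list of 5 numbers: the closure in counts, from 0 (fully open) to 255 (shut), then the shift along the tool's x, y, z in units of 40 mm (1.0 is 40 mm), then the turn about the tool's z in units of 8 degrees (1.0 is 8 degrees). In form: [[claw, dx, dy, dz, roll], ...]. A call has 1 to 20 rows; each row is the pose to reach, as a shift and turn from the pose measured when the call began, along the tool's axes at that moment; what a row does not reach only later rows make up. A row lasts 1/8 s, in which the tool goes at most 62.5 mm and 10.7 degrees, less where a joint would pass 70% of its speed; a pose out of reach is approached as far as the arm can. A call with a gripper value outside its range is refused whole. The fingers move at their own pace and stop on an object; FORCE is the grip in N (left out, the last holds). Time passes only in rows, so rows that repeat a pose let the fingers close. It gives the time, the measured TCP pose, the force and the opening at its end, in the units of the state.
- bot.read_state(): the state, without advancing time (a new reading comes with each control period).
- capture(name): name is "scene" or "top" or "wrist"; returns the picture (384x512x3 uint8, blue, green, red); there is no depth.
- calibration(name): a dict with "K" (3x3 intrinsics, pixels), "dist_coeffs" ([k1, k2, p1, p2, k3] as OpenCV has them; the pictures are not rectified), "R" (3x3) and "t" (3): a world point X has camera coordinates R X + t; the wrist camera has in their place "tool_from_camera" (4x4, takes a point from camera to tool coordinates, whose origin is the TCP and whose axes are the flange's). Camera axes: x right, y down, z forward; pixel columns grow to the right and rows downward; lengths in m; the calibration is good to about 2 mm. A picture is of the moment at which its call begins: read the wrist's pose just before it. calibration takes no time and is no camera call.
- bot.sign_off(): hands the job in, once; it reports no verdict.
The state is a dict: "time_s": time; "joint_pos": joint angles; "joint_velocities": joint speeds; "tau": joint torques, N m; "eef_pos": TCP position; "orientation": TCP orientation; "ft_force": force on the tool from outside, world axes, zero at the start; "ft_torque": the same for the moment, N m; "gripper_width": finger opening in m.
Only numpy, scipy, OpenCV 4.12 (cv2) and the standard library are available. Lean on these libraries where they do the work, as an engineer would, in place of code of your own. Each camera call takes 0.05 s, during which the arm holds its last target. There are 200 camera calls.

### The job

Put the upper tier back on the clear washing rack: pick up the round holed tray by its grip, set it lightly on the four studs, turn it until all four holes drop over the studs, and, keeping hold of it, slide it down fully home, then let go. Be gentle, the brittle plastic must not be forced against the studs, and leave the cup, jug, soap dish and nail brush where they stand.

Things in the scene. Friction and masses are not known exactly. Their poses are not given: they have to be found in the camera images.
- rack: Fixed lower part of the rack, upright on the ledge. Origin: centre of its underside, z up along the column. Clear round bottom tier 170 mm across, 16 mm high; grey column 34 mm thick; on top a grey stud ring, 106 mm across, 8 mm thick. The ring may stand at any turn on the column, different every time: THIS POSE DOES NOT GIVE THE TURN OF THE STUDS; it must be seen or felt.
- seat (a point): Centre of the stud ring's flat upper face, on the column's axis, 73 mm above the rack's origin; the tray's underside rests on this face when home. Axes are the rack's, not the studs'. The ring turns only stiffly (breakaway about 0.6 N m): a tray pressed on the stud tips with 4 to 8 N can be turned without moving it, and drops over the studs where its holes line up.
- tips (a point): Point on the column's axis level with the stud tips, 99 mm above the rack's origin. Four upright steel studs, 90 degrees apart on a circle of 40 mm radius about the axis, 10 mm thick, 26 mm high, the upper 8 mm tapering to 4 mm. Over 35 N between tray and rack counts as forcing. Axes are the rack's, not the studs'.
- tray: Loose upper tier, lying flat right way up: clear plastic disc 160 mm across, floor 5 mm thick, outer rim 15 mm high in all, 3 mm thick; 0.15 to 0.3 kg. Origin: centre of its underside, z up. Four through holes 14 mm across on a circle of 40 mm radius, at 45, 135, 225 and 315 degrees from its x axis; it fits the studs at any of four turns.
- grip (a point): Middle of the tray's grip, 36 mm above its underside, axes the tray's. The grip is a grey upright fin in the tray's centre, 50 mm long along x, 12 mm thick along y, its top 57 mm above the underside; pinch it from above, across its thickness.
- cup: Steel cup, 76 mm across at the rim, 85 mm high, loose; origin at the centre of its underside. Leave alone.
- jug: Yellow plastic jug, 116 mm across, 175 mm high, handle at its +y, reaching 94 mm from the axis, loose; origin at the centre of its underside. Leave alone.
- dish: White ceramic soap dish, 110 by 75 mm (x, y), 22 mm high, with soap in it, loose; origin at the centre of its underside. Leave alone.
- brush: Brown plastic nail brush, 95 mm long (x) by 38 mm, 50 mm high with its handle, bristles down, loose; origin at the centre of its underside. Leave alone.
There are look-alikes about, which are no part of the job. What is shaped like the rack but black or pink is not meant.

How it is judged:
On the way, in this order (a step that is already met when the one before it is completed fails the run):
1. the tray is lifted clear of the ledge (height (world z) of tray above 0.04 m and contact force between the fingers and tray above 0.5 N), for 0.1 s.
2. held, the tray is over the studs at tip height, its middle over the column (horizontal distance between tray and rack below 0.015 m and z of tray in the frame of rack between 0.085 and 0.115 m and contact force between the fingers and tray above 0.5 N).
3. still held, the tray has slid down the studs to within 6 mm of home (z of tray in the frame of rack below 0.079 m and horizontal distance between tray and rack below 0.006 m and contact force between the fingers and tray above 0.5 N), for 0.1 s.
At the end, for the whole second after the job is handed in: The tray is level (within 0.04 rad), centred on the rack's column within 6 mm, its underside on the stud ring (73 mm above the rack's origin, -4 to +3 mm), at rest and released, the studs standing through its four holes (z of tray in the frame of rack between 0.069 and 0.076 m and horizontal distance between tray and rack below 0.006 m and angle between tray's own z axis and vertical below 0.04 rad and linear speed of tray below 0.01 m/s); the robot touches nothing.
It fails at once if the tray is forced against the rack (more than 35 N) (contact force between tray and rack above 35 N).
It fails at once if the cup is moved by more than 25 mm or tipped (distance of cup from where it was at the start of the episode above 0.025 m or angle between cup's own z axis and vertical above 0.35 rad).
It fails at once if the jug is moved by more than 25 mm or tipped (distance of jug from where it was at the start of the episode above 0.025 m or angle between jug's own z axis and vertical above 0.35 rad).
It fails at once if the dish is moved by more than 25 mm or tipped (distance of dish from where it was at the start of the episode above 0.025 m or angle between dish's own z axis and vertical above 0.35 rad).
It fails at once if the brush is moved by more than 25 mm or tipped (distance of brush from where it was at the start of the episode above 0.025 m or angle between brush's own z axis and vertical above 0.35 rad).
It also fails if it takes over 64 s, if anything falls off the work surface, if the arm or the gripper's body presses on something with over 40 N, if the wrist force passes 120 N, or if a joint passes its speed limit or range.

## Working session

There is one attempt and no reset: what is moved stays moved. The work goes in short steps, Python scripts to look and compute and a shell command to move; the robot and the scene stay as the last step left them, time stands still between calls to the robot, and variables do not carry over. Pictures are saved under pics/ and viewed, about 8 in all and at most 12, crops included, and the job is handed in when it is done.

```bash
mkdir -p pics; python3 - <<'E'
from workcell import bot,capture,calibration
import cv2,numpy as np
s=bot.read_state();print({k:np.round(v,4) for k,v in s.items()})
for n in("scene","top","wrist"):
    im=capture(n);cv2.imwrite(f"pics/{n}0.png",im)
    c=calibration(n);print(n,{k:np.round(v,4).tolist() for k,v in c.items()})
a=cv2.imread("pics/scene0.png");b=cv2.imread("pics/top0.png")
E
```

```text
{'time_s': np.float64(0.0), 'joint_pos': array([-1.4613,  0.1815,  1.608 ,  0.    ,  1.3538, -0.2063]), 'joint_velocities': array([-0.0013, -0.0011,  0.0003,  0.0002, -0.0004,  0.0003]), 'tau': array([ 2.00000e-03, -4.33870e+01, -3.41837e+01,  7.03000e-02,
        3.84000e-02, -1.00000e-04]), 'eef_pos': array([ 0.1786, -0.546 ,  0.2458]), 'orientation': array([-3.1008e+00, -4.9380e-01, -1.0000e-04]), 'ft_force': array([ 0.2733,  0.2067, -0.1573]), 'ft_torque': array([ 0.0414, -0.0211,  0.042 ]), 'gripper_width': np.float64(0.088)}
scene {'K': [[376.892, 0.0, 251.8747], [0.0, 376.892, 197.16], [0.0, 0.0, 1.0]], 'dist_coeffs': [-0.1076, 0.0, 0.0, 0.0, 0.0], 'R': [[-0.6055, 0.7958, 0.0076], [0.5855, 0.4519, -0.673], [-0.539, -0.403, -0.7396]], 't': [0.2964, -0.279, 1.3439]}
top {'K': [[442.6643, 0.0, 255.6733], [0.0, 442.6643, 196.6289], [0.0, 0.0, 1.0]], 'dist_coeffs': [-0.0462, 0.0, 0.0, 0.0, 0.0], 'R': [[0.0154, -0.9999, 0.0069], [-0.9989, -0.0156, -0.0449], [0.045, -0.0062, -0.999]], 't': [0.0002, 0.5417, 1.18]}
wrist {'K': [[284.8999, 0.0, 250.2982], [0.0, 284.8999, 189.2379], [0.0, 0.0, 1.0]], 'dist_coeffs': [0.01, 0.0, 0.0, 0.0, 0.0], 'tool_from_camera': [[0.0001, -0.9483, -0.3173, 0.0816], [1.0, -0.0001, 0.0006, -0.0009], [-0.0006, -0.3173, 0.9483, -0.1381], [0.0, 0.0, 0.0, 1.0]]}
```

View pics/scene0.png

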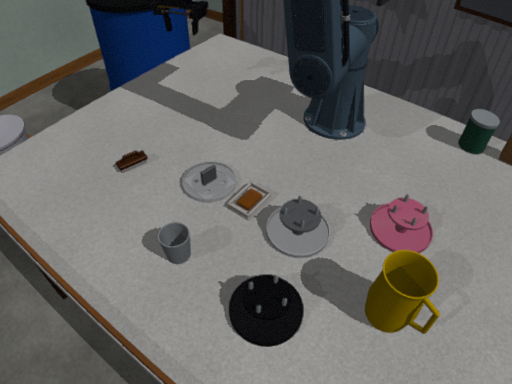

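View pics/top0.png

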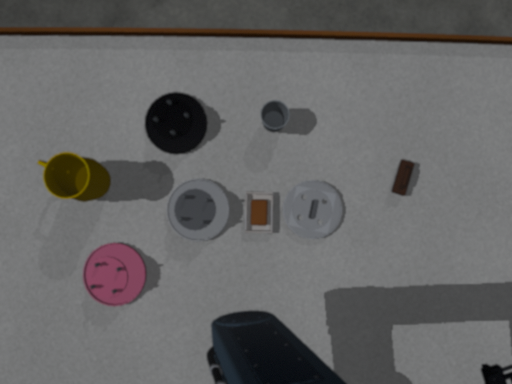

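The views show three rack-shaped things in the top view: grey/clear (198,209), black (176,123), pink (115,273). The grey one fits the description. The tray is at (314,209) with its fin nearly vertical in the image. I'll confirm this with an enlarged crop.

```bash
python3 - <<'E'
import cv2
b=cv2.imread("pics/top0.png")[165:255,155:355]
cv2.imwrite("pics/crop1.png",cv2.resize(b,None,fx=4,fy=4,interpolation=cv2.INTER_CUBIC))
E
cat > h.py <<'E'
from workcell import bot,capture,calibration
import cv2,numpy as np
from scipy.spatial.transform import Rotation as Rn
def cam(name,s=None):
    c=calibration(name);K=np.array(c["K"]);d=np.array(c["dist_coeffs"])
    if name=="wrist":
        T=np.eye(4);T[:3,:3]=Rn.from_rotvec(s["orientation"]).as_matrix();T[:3,3]=s["eef_pos"]
        W=np.linalg.inv(T@np.array(c["tool_from_camera"]));return K,d,W[:3,:3],W[:3,3]
    return K,d,np.array(c["R"]),np.array(c["t"])
def ray(C,uv,z):
    K,d,R,t=C;uv=np.array(uv,float).reshape(-1,1,2)
    n=cv2.undistortPoints(uv,K,d).reshape(-1,2);v=np.c_[n,np.ones(len(n))]@R
    o=-R.T@t;return o+v*((z-o[2])/v[:,2])[:,None]
def proj(C,X):
    K,d,R,t=C;return cv2.projectPoints(np.array(X,float).reshape(-1,1,3),cv2.Rodrigues(R)[0],t,K,d)[0].reshape(-1,2)
E
```

```text
(no output)
```

View pics/crop1.png

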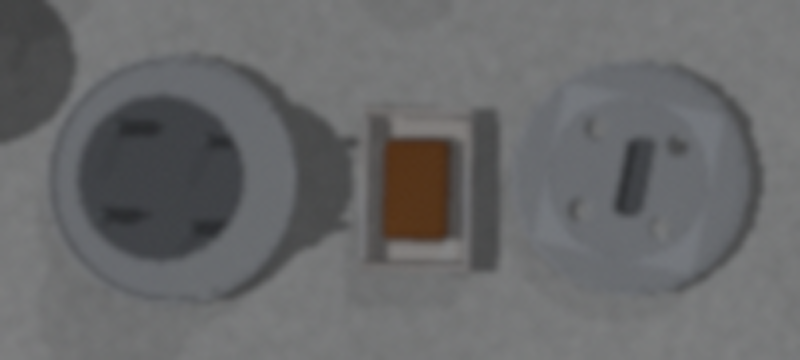

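The crop shows a clear tier under a grey ring with four studs at crop (161,177), which is the rack. The clear disc with holes at (597,128), (677,146), (578,210), (660,230) and a fin is the tray. The soap dish lies between them.

```bash
python3 - <<'E'
from h import *
C=cam("top")
f=lambda p:np.array(p,float)/4+[155-.375,165-.375]
H=ray(C,f([[597,128],[677,146],[578,210],[660,230]]),.005)
print("holes",H.round(4).tolist(),"c",H.mean(0).round(4))
c=H[:,:2].mean(0);a=np.degrees(np.arctan2(*(H[:,:2]-c).T[::-1]));print("hole ang mod90",(a%90).round(1),"r",np.linalg.norm(H[:,:2]-c,axis=1).round(4))
print("ring",ray(C,f([[161,177]]),.073),"tier",ray(C,f([[174,178]]),.016))
B=ray(C,f([[158,128],[232,143],[143,217],[222,230]]),.075);print("studs base?",B.round(4).tolist())
T=ray(C,f([[122,128],[208,141],[108,215],[195,228]]),.099);print("tips?",T.round(4).tolist(),T.mean(0))
for P in(T,B):
  d=(P-P.mean(0))[:,:2];print((np.degrees(np.arctan2(d[:,1],d[:,0]))%90).round(1),np.linalg.norm(d,axis=1).round(4))
s=bot.read_state();R=Rn.from_rotvec(s["orientation"]).as_matrix();print(R.round(3))
ti=np.array([c[0],c[1],s["eef_pos"][2]]);print("tool shift to tray/40mm",(R.T@(ti-s["eef_pos"])/.04).round(2))
E
```

```text
holes [[0.5441, -0.1222, 0.005], [0.5327, -0.1767, 0.005], [0.4883, -0.1099, 0.005], [0.4756, -0.1657, 0.005]] c [ 0.5102 -0.1436  0.005 ]
hole ang mod90 [32.3 34.2 33.  32.5] r [0.0401 0.04   0.0402 0.041 ]
ring [[0.50522064 0.16367031 0.073     ]] tier [[0.50555346 0.16238547 0.016     ]]
studs base? [[0.5364, 0.166, 0.075], [0.5276, 0.1186, 0.075], [0.4796, 0.1743, 0.075], [0.4721, 0.1239, 0.075]]
tips? [[0.535, 0.1853, 0.099], [0.5277, 0.1314, 0.099], [0.4806, 0.1928, 0.099], [0.4734, 0.1384, 0.099]] [0.50420255 0.16198853 0.099     ]
[37.1 37.6 37.4 37.4] [0.0386 0.0386 0.0388 0.0388]
[32.  41.1 40.4 34.5] [0.0383 0.036  0.0376 0.0386]
[[ 0.951  0.311 -0.   ]
 [ 0.311 -0.951  0.001]
 [ 0.    -0.001 -1.   ]]
tool shift to tray/40mm [ 1.101e+01 -6.990e+00  1.000e-02]
```

```bash
python3 -m handwheel '[[0,1,-0.6,0,0.4],[0,2,-1.3,0,0.8],[0,3,-1.9,0,1.1],[0,4,-2.5,0,1.5],[0,5,-3.2,0.2,1.9],[0,6,-3.8,0.4,2.3],[0,7,-4.4,0.6,2.6],[0,8,-5.1,0.8,3],[0,9,-5.7,1,3.4],[0,10,-6.3,1.2,3.76],[0,11,-7,1.4,3.76],[0,11,-7,1.4,3.76],[0,11,-7,1.4,3.76],[0,11,-7,1.4,3.76]]'
python3 - <<'E'
from h import *
s=bot.read_state();im=capture("wrist");cv2.imwrite("pics/w1.png",im)
C=cam("wrist",s);t=np.radians(-12);c=np.array([.5102,-.1436])
for i in range(4):
    a=t+np.radians(45+90*i);print(proj(C,[*(c+.04*np.array([np.cos(a),np.sin(a)])),.005]).round(0),end=" ")
print("fin top",proj(C,[*c,.057]).round(1))
E
```

```text
time_s: 1.9
eef_pos: [0.5094, -0.1443, 0.1907]
orientation: [-3.123, 0.33, 0.0]
ft_force: [-0.0, -0.2, 0.4]
gripper_width: 0.0881
[[225. 143.]] [[226. 190.]] [[273. 190.]] [[275. 143.]] fin top [[249.5 179.5]]
```

View pics/w1.png

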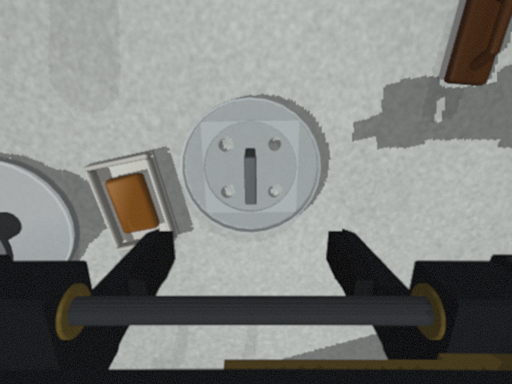

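Predicted holes agree with the picture (226,144), (274,144), (228,191), (274,190) within about 1 px, and the fin at (250,177) is aligned with the tool. I'll descend and grip.

```bash
python3 -m handwheel '[[0,0.01,-0.02,1,0],[0,0.02,-0.02,2,0],[0,0.02,-0.02,3,0],[0,0.02,-0.02,3.7,0],[0,0.02,-0.02,4.12,0],[0,0.02,-0.02,4.12,0],[0,0.02,-0.02,4.12,0],[255,0.02,-0.02,4.12,0],[255,0.02,-0.02,4.12,0],[255,0.02,-0.02,4.12,0],[255,0.02,-0.02,4.12,0],[255,0.02,-0.02,4.12,0],[255,0.02,-0.02,4.12,0],[255,0.02,-0.02,4.12,0],[255,0.02,-0.02,4.12,0]]' 40
python3 -m handwheel '[[255,0,0,-0.5,0],[255,0,0,-1,0],[255,0,0,-2,0],[255,0,0,-3,0],[255,0,0,-3.5,0],[255,0,0,-3.5,0],[255,0,0,-3.5,0]]'
```

```text
time_s: 3.82
eef_pos: [0.5103, -0.1436, 0.0259]
orientation: [-3.123, 0.33, 0.0]
ft_force: [0.7, 0.2, 1.0]
gripper_width: 0.0112
time_s: 4.7
eef_pos: [0.5095, -0.1434, 0.1646]
orientation: [-3.122, 0.331, 0.003]
ft_force: [-0.2, -0.2, -1.7]
gripper_width: 0.0116
```

```bash
python3 - <<'E'
from h import *
c=np.array([.505,.1625]);th=np.radians(37.4)
out=[]
for n,(x0,y0,w,h),k in(("scene",(260,188,76,72),5),("top",(162,172,76,72),5)):
    C=cam(n);im=cv2.imread(f"pics/{n}0.png")[y0:y0+h,x0:x0+w]
    im=cv2.resize(im,None,fx=k,fy=k,interpolation=cv2.INTER_CUBIC);im=cv2.convertScaleAbs(im,alpha=1.6);raw=im.copy()
    q=lambda X:((proj(C,X)-[x0,y0]+.5)*k).astype(int)
    a=np.linspace(0,2*np.pi,90)
    for r,z in((.053,.073),(.085,.016)):
        cv2.polylines(im,[q(np.c_[c[0]+r*np.cos(a),c[1]+r*np.sin(a),0*a+z])],True,(0,255,0),1)
    for i in range(4):
        p=c+.04*np.array([np.cos(th+i*np.pi/2),np.sin(th+i*np.pi/2)])
        l=q([[*p,.073],[*p,.099]]);cv2.line(im,tuple(map(int,l[0])),tuple(map(int,l[1])),(0,0,255),1)
    out.append(np.hstack([raw,im]))
v=np.vstack(out);cv2.imwrite("pics/fit.png",cv2.resize(v,None,fx=.82,fy=.82,interpolation=cv2.INTER_AREA));print(v.shape)
E
```

```text
(720, 760, 3)
```

View pics/fit.png

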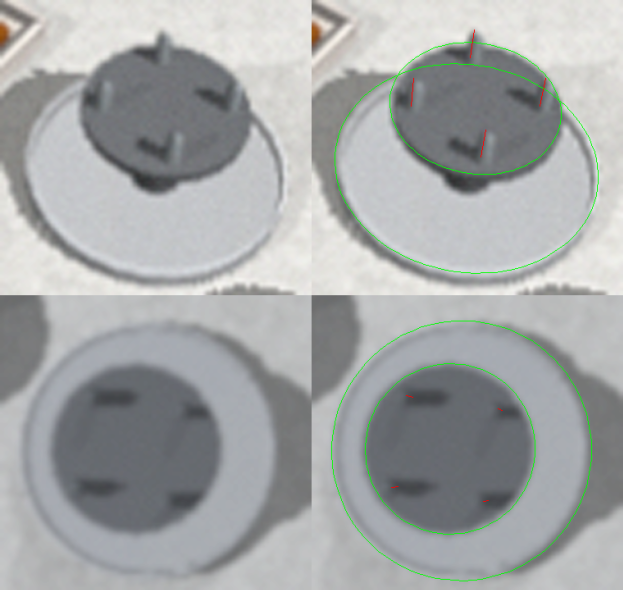

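Overlay fits the grey rack well from the top. Scene studs at overlay (475,47), (416,95), (547,97), (490,147) are about 1 image px from the prediction. A wrist look at the studs past the tray's edge, from higher up, will refine this.

```bash
python3 -m handwheel '[[255,-0.4,-0.6,-0.5,0],[255,-0.9,-1.4,-1,0],[255,-1.4,-2.2,-1.5,0],[255,-2,-3,-2,0],[255,-2.6,-3.8,-2.5,0],[255,-3.2,-4.6,-3,0],[255,-3.7,-5.4,-3.5,0],[255,-4.2,-6.2,-4,0],[255,-4.7,-6.9,-4.4,0],[255,-5,-7.3,-4.6,0],[255,-5.1,-7.4,-4.6,0],[255,-5.1,-7.4,-4.6,0],[255,-5.1,-7.4,-4.6,0],[255,-5.1,-7.4,-4.6,0]]'
python3 - <<'E'
from h import *
s=bot.read_state();im=capture("wrist");cv2.imwrite("pics/w2.png",im)
C=cam("wrist",s);c=np.array([.505,.1625]);th=np.radians(37.4)
for i in range(4):
    p=c+.04*np.array([np.cos(th+i*np.pi/2),np.sin(th+i*np.pi/2)]);print(proj(C,[[*p,.073],[*p,.099]]).round(1).tolist())
u=proj(C,[*c,.08])[0].astype(int);print(u)
x0=max(0,u[0]-75);y0=max(0,u[1]-60);print(x0,y0)
cv2.imwrite("pics/w2c.png",cv2.resize(im[y0:y0+120,x0:x0+150],None,fx=5,fy=5,interpolation=cv2.INTER_CUBIC))
E
```

```text
time_s: 6.45
eef_pos: [0.3725, 0.1878, 0.349]
orientation: [-3.123, 0.333, 0.004]
ft_force: [0.2, -0.1, -1.9]
gripper_width: 0.0118
[[224.3, 27.8], [222.4, 23.1]]
[[228.9, 75.2], [227.4, 74.0]]
[[270.8, 71.6], [272.2, 70.1]]
[[268.3, 23.8], [269.6, 18.8]]
[248  49]
173 0
```

View pics/w2c.png

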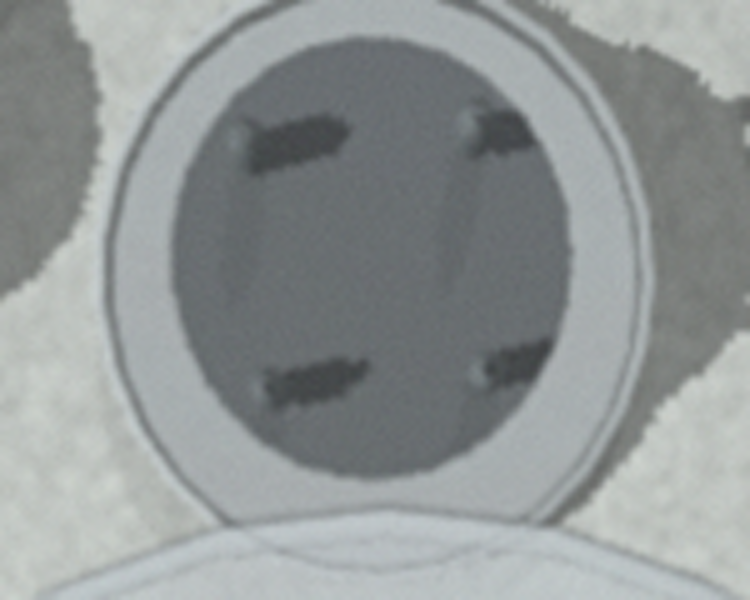

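Stud heads seen at crop (238,135), (468,122), (260,385), (480,372), with the shadows streaking right. I'll fit the ring outline and studs by code.

```bash
cat > fit.py <<'E'
from h import *
from scipy.optimize import least_squares
def ringfit(im,C,seed):
    g=cv2.GaussianBlur(cv2.cvtColor(im,cv2.COLOR_BGR2GRAY),(3,3),0).astype(np.float32);a=np.radians(np.arange(0,360,5));c=np.array(seed,float)
    for it in range(3):
        P=[];rr=np.arange(.045,.062,.0004)
        for t in a:
            X=np.c_[c[0]+rr*np.cos(t),c[1]+rr*np.sin(t),0*rr+.073];u=proj(C,X).astype(np.float32)
            v=cv2.remap(g,u[None,:,0].copy(),u[None,:,1].copy(),cv2.INTER_LINEAR)[0];d=np.gradient(v);i=d.argmax()
            P.append(X[i,:2])
        P=np.array(P);f=least_squares(lambda q:np.hypot(*(P-q[:2]).T)-q[2],[*c,.053],loss="soft_l1",f_scale=.0007);c=f.x[:2]
    return f.x
if __name__=="__main__":
    s=bot.read_state()
    Ct=cam("top");Cw=cam("wrist",s)
    for n,C,f in(("top",Ct,"pics/top0.png"),("wrist",Cw,"pics/w2.png"),("scene",cam("scene"),"pics/scene0.png")):
        print(n,ringfit(cv2.imread(f),C,(.505,.1625)).round(4))
    o=np.array([[235,132],[466,119],[260,388],[480,372]])/5-.4+[173,0]
    for z in(.073,.085,.099):
        X=ray(Cw,o,z)[:,:2];d=X-X.mean(0);print(z,X.mean(0).round(4),(np.degrees(np.arctan2(d[:,1],d[:,0]))%90).round(1),np.hypot(*d.T).round(4))
E
python3 fit.py
```

```text
top [0.5048 0.1643 0.0525]
wrist [0.5019 0.1651 0.0526]
scene [0.5082 0.1659 0.0544]
0.073 [0.5053 0.1672] [35.9 37.2 37.5 36.5] [0.043  0.0418 0.0422 0.0427]
0.085 [0.5038 0.1673] [35.9 37.2 37.5 36.5] [0.0417 0.0405 0.041  0.0415]
0.099 [0.502  0.1674] [35.9 37.2 37.5 36.5] [0.0403 0.0391 0.0396 0.04  ]
```

```bash
python3 -m handwheel '[[255,0.6,0,0.6,-0.2],[255,1.3,-0.05,1.2,-0.4],[255,2,-0.1,1.8,-0.53],[255,2.6,-0.13,2.4,-0.53],[255,3.1,-0.13,3,-0.53],[255,3.33,-0.13,3.6,-0.53],[255,3.33,-0.13,4.2,-0.53],[255,3.33,-0.13,4.7,-0.53],[255,3.33,-0.13,5.07,-0.53],[255,3.33,-0.13,5.07,-0.53],[255,3.33,-0.13,5.07,-0.53],[255,3.33,-0.13,5.07,-0.53],[255,3.33,-0.13,5.07,-0.53]]'
python3 - <<'E'
from h import *
s=bot.read_state();im=capture("wrist");cv2.imwrite("pics/w3.png",im);cv2.imwrite("pics/s3.png",capture("scene"));cv2.imwrite("pics/t3.png",capture("top"))
C=cam("wrist",s);print(s["orientation"],s["ft_force"].round(2))
u=proj(C,[*s["eef_pos"][:2],.12])[0].astype(int);print(u)
x0=u[0]-80;y0=u[1]-60;print(x0,y0)
cv2.imwrite("pics/w3c.png",cv2.resize(im[y0:y0+120,x0:x0+160],None,fx=5,fy=5,interpolation=cv2.INTER_CUBIC))
E
```

```text
time_s: 8.12
eef_pos: [0.5038, 0.1654, 0.1467]
orientation: [-3.132, 0.216, 0.002]
ft_force: [-0.6, 0.5, -2.2]
gripper_width: 0.0117
[-3.13231559e+00  2.16434527e-01  2.02420501e-03] [-0.61  0.46 -2.17]
[250 228]
170 168
```

View pics/w3c.png

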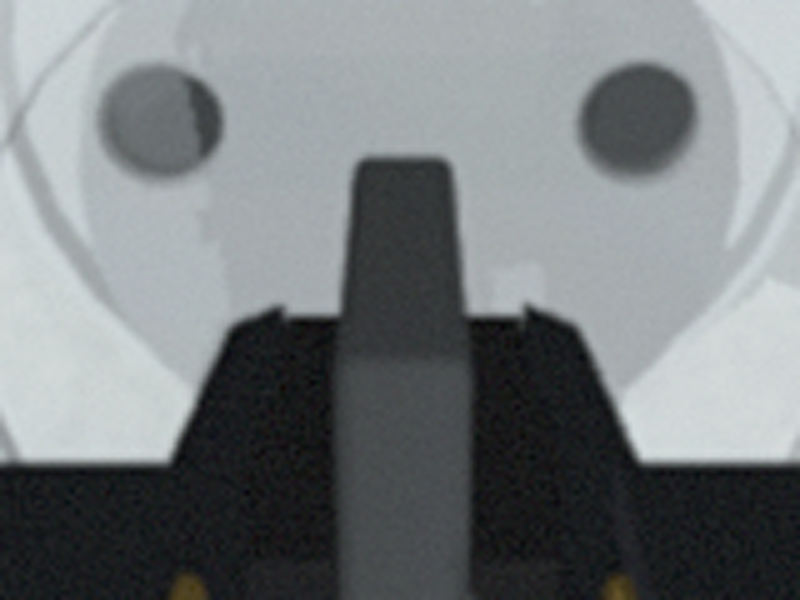

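Holes are at crop (162,120) and (638,120). The studs aren't visible yet because of parallax, so I'll lower to 2 mm above the tips and look again.

```bash
python3 -m handwheel '[[255,0,0,0.2,0],[255,0,0,0.35,0],[255,0,0,0.45,0],[255,0,0,0.47,0],[255,0,0,0.47,0],[255,0,0,0.47,0]]'
python3 - <<'E'
from h import *
s=bot.read_state();im=capture("wrist");cv2.imwrite("pics/w4.png",im)
print(s["orientation"],s["ft_force"].round(2),s["ft_torque"].round(3))
x0,y0=170,170
cv2.imwrite("pics/w4c.png",cv2.resize(im[y0:y0+60,x0:x0+160],None,fx=5,fy=5,interpolation=cv2.INTER_CUBIC))
E
```

```text
time_s: 9.02
eef_pos: [0.5037, 0.1654, 0.1277]
orientation: [-3.132, 0.216, 0.002]
ft_force: [-0.4, 0.3, -2.1]
gripper_width: 0.0118
[-3.13238874e+00  2.16479983e-01  2.45495178e-03] [-0.41  0.32 -2.12] [0.061 0.017 0.093]
```

View pics/w4c.png

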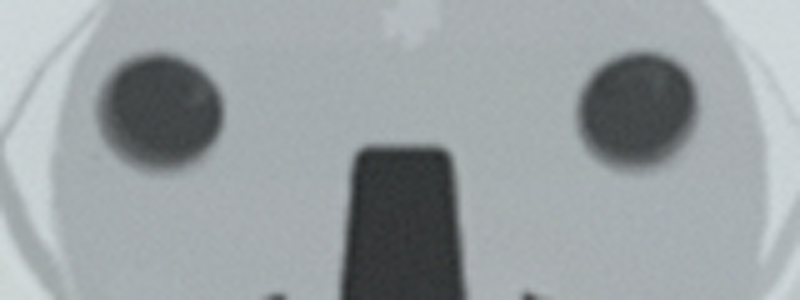

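```bash
python3 - <<'E'
import cv2,numpy as np
ims=[]
for f in("w4",):
    im=cv2.imread(f"pics/{f}.png")
    g=cv2.GaussianBlur(cv2.cvtColor(im,cv2.COLOR_BGR2GRAY).astype(np.float32),(0,0),.6)
    for x0 in(185,281):
        c=g[175:208,x0:x0+35];c=cv2.resize(c,None,fx=11,fy=11,interpolation=cv2.INTER_CUBIC)
        ims.append(np.clip((c-50)/(100-50)*255,0,255).astype(np.uint8))
cv2.imwrite("pics/w4e.png",np.hstack(ims))
E
```

```text
(no output)
```

View pics/w4e.png

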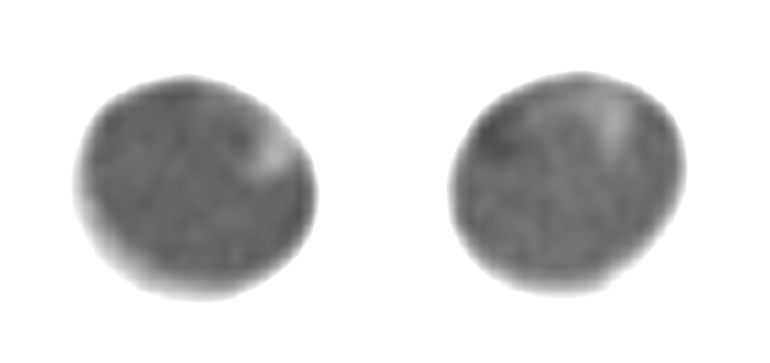

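```bash
python3 - <<'E'
from h import *
s=bot.read_state();C=cam("wrist",s);R=Rn.from_rotvec(s["orientation"]).as_matrix()
# blob fit of holes
g=cv2.GaussianBlur(cv2.cvtColor(cv2.imread("pics/w4.png"),cv2.COLOR_BGR2GRAY),(3,3),0)
loc=lambda X:((X-s["eef_pos"])@R*1000).round(1)
for x0 in(185,281):
    m=(g[175:208,x0:x0+35]<115).astype(np.uint8);n,l,st,ce=cv2.connectedComponentsWithStats(m)
    k=1+st[1:,4].argmax();print("hole px",ce[k]+[x0,175],st[k],"in tool mm",loc(ray(C,ce[k]+[x0,175],s["eef_pos"][2]-.0259+.0035)))
o=np.array([[268,148],[613,118]])/11.-.45;o+=[[185,175],[281-35,175]]
print("tips px",o)
X=ray(C,o,.0985);print("tips tool mm",loc(X),X.round(4));
print("expected holes tool xy mm: (28.3,-+28.3)")
E
```

```text
hole px [201.89800995 191.79104478] [  6   6  23  22 402] in tool mm [[ 26.1 -29.   22.4]]
hole px [297.08375635 191.39086294] [  5   6  23  22 394] in tool mm [[26.3 27.6 22.3]]
tips px [[208.91363636 188.00454545]
 [301.27727273 185.27727273]]
tips tool mm [[ 26.2 -25.8  29.2]
 [ 28.   31.2  29.1]] [[0.5331 0.1873 0.0985]
 [0.527  0.1307 0.0985]]
expected holes tool xy mm: (28.3,-+28.3)
```

The bright stud tips in the holes (spacing 57 mm, which matches the geometry) sit about 4 mm to tool +y of the holes, with about 1.5° of turn. I'll correct for that and look again.

```bash
python3 -m handwheel '[[255,0.02,0.05,0,-0.1],[255,0.02,0.1,0,-0.17],[255,0.02,0.1,0,-0.17],[255,0.02,0.1,0,-0.17]]'
python3 - <<'E'
from h import *
s=bot.read_state();im=capture("wrist");cv2.imwrite("pics/w5.png",im)
g=cv2.GaussianBlur(cv2.cvtColor(im,cv2.COLOR_BGR2GRAY).astype(np.float32),(0,0),.6);ims=[]
for x0 in(185,281):
    c=cv2.resize(g[175:208,x0:x0+35],None,fx=11,fy=11,interpolation=cv2.INTER_CUBIC);ims.append(np.clip((c-50)/50*255,0,255).astype(np.uint8))
cv2.imwrite("pics/w5e.png",np.hstack(ims));print(s["ft_force"].round(2))
E
```

```text
time_s: 9.57
eef_pos: [0.5039, 0.1613, 0.1277]
orientation: [-3.135, 0.18, 0.002]
ft_force: [-0.6, -0.1, -1.6]
gripper_width: 0.0116
[-0.61 -0.07 -1.62]
```

View pics/w5e.png

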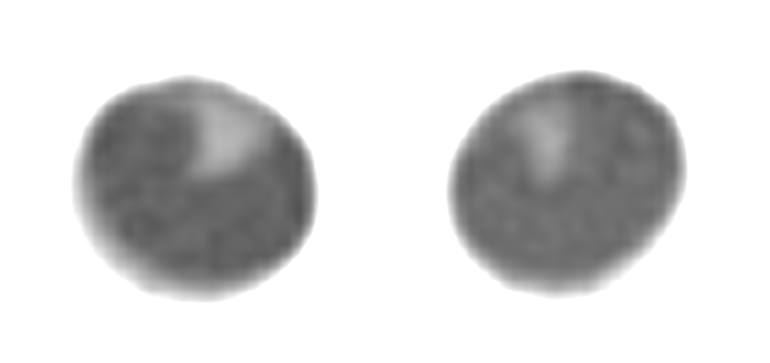

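Now the tips show well inside both holes: left tip about (222,147) against hole centre (197,187), right about (546,155) against (567,183). I'll compute the residual.

```bash
python3 - <<'E'
from h import *
s=bot.read_state();C=cam("wrist",s);R=Rn.from_rotvec(s["orientation"]).as_matrix()
loc=lambda X:((X-s["eef_pos"])@R*1000)
h=loc(ray(C,[[201.9,191.8],[297.1,191.4]],s["eef_pos"][2]-.0259+.0035))[:,:2]
o=np.array([[222,147],[546,155]])/11.-.45;o+=[[185,175],[246,175]]
t=loc(ray(C,o,.0988))[:,:2];print("holes",h.round(1),"tips",t.round(1),"diff",(t-h).round(1),"span",np.linalg.norm(t[1]-t[0]))
E
```

```text
holes [[ 26.1 -29.1]
 [ 26.3  27.6]] tips [[ 26.4 -28.3]
 [ 25.9  27.5]] diff [[ 0.3  0.7]
 [-0.4 -0.1]] span 55.82726043316358
```

Residual is under 1 mm. Lowering gently while watching the forces.

```bash
python3 -m handwheel '[[255,0,0.01,0.03,0],[255,0,0.01,0.06,0],[255,0,0.01,0.09,0],[255,0,0.01,0.12,0],[255,0,0.01,0.15,0],[255,0,0.01,0.15,0]]'; python3 -m handwheel '[[255,0,0,0.03,0],[255,0,0,0.06,0],[255,0,0,0.09,0],[255,0,0,0.12,0],[255,0,0,0.12,0]]'
```

```text
time_s: 10.38
eef_pos: [0.5039, 0.1611, 0.1218]
orientation: [-3.134, 0.18, 0.002]
ft_force: [0.4, 2.0, -1.9]
gripper_width: 0.0117
time_s: 11.0
eef_pos: [0.5044, 0.162, 0.1176]
orientation: [-3.132, 0.18, 0.0]
ft_force: [-0.7, 5.7, 5.5]
gripper_width: 0.0117
```

```bash
python3 -m handwheel '[[255,0,-0.02,-0.03,0],[255,0,-0.03,-0.03,0],[255,0,-0.03,-0.03,0]]'; python3 -c "
from workcell import bot;s=bot.read_state();print(s['ft_force'].round(1),s['ft_torque'].round(3))"
```

```text
time_s: 11.38
eef_pos: [0.5042, 0.1628, 0.1184]
orientation: [-3.133, 0.18, 0.002]
ft_force: [-0.7, 0.2, -1.9]
gripper_width: 0.0112
[-0.7  0.2 -1.9] [ 0.03   0.108 -0.   ]
```

```bash
python3 -m handwheel '[[255,0,0,0.03,0],[255,0,0,0.06,0],[255,0,0,0.09,0],[255,0,0,0.09,0]]'; python3 -c "
from workcell import bot;s=bot.read_state();print(s['ft_force'].round(1),s['ft_torque'].round(3))"
```

```text
time_s: 11.88
eef_pos: [0.5041, 0.1631, 0.1147]
orientation: [-3.133, 0.18, 0.002]
ft_force: [0.8, 3.8, -1.7]
gripper_width: 0.0117
[ 0.8  3.8 -1.7] [ 0.708  0.138 -0.185]
```

```bash
python3 -m handwheel '[[255,0,-0.02,0,0.06],[255,0,-0.02,0,0.1],[255,0,-0.02,0,0.1]]'; python3 -c "
from workcell import bot;s=bot.read_state();print(s['ft_force'].round(1),s['ft_torque'].round(3))"
```

```text
time_s: 12.25
eef_pos: [0.5042, 0.1636, 0.1145]
orientation: [-3.132, 0.202, 0.002]
ft_force: [0.4, -0.1, -2.3]
gripper_width: 0.0116
[ 0.4 -0.1 -2.3] [-0.003 -0.042  0.015]
```

Free again. Continue down in small steps.

```bash
python3 -m handwheel '[[255,0,-0.01,0.04,0],[255,0,-0.01,0.08,0],[255,0,-0.01,0.12,0],[255,0,-0.01,0.12,0]]'; python3 -c "
from workcell import bot;s=bot.read_state();print(s['ft_force'].round(1),s['ft_torque'].round(3))"
```

```text
time_s: 12.75
eef_pos: [0.5041, 0.164, 0.1095]
orientation: [-3.132, 0.202, 0.003]
ft_force: [0.3, -0.6, -2.0]
gripper_width: 0.0118
[ 0.3 -0.6 -2. ] [ 0.013  0.014 -0.018]
```

```bash
python3 -m handwheel '[[255,0,0,0.04,0],[255,0,0,0.08,0],[255,0,0,0.08,0]]'; python3 -c "
from workcell import bot;s=bot.read_state();print(s['ft_force'].round(1),s['ft_torque'].round(3))"
```

```text
time_s: 13.12
eef_pos: [0.504, 0.164, 0.1061]
orientation: [-3.132, 0.202, 0.003]
ft_force: [1.2, -0.8, -2.3]
gripper_width: 0.0119
[ 1.2 -0.8 -2.3] [-0.014  0.021  0.03 ]
```

```bash
python3 -m handwheel '[[255,0,0,0.04,0],[255,0,0,0.08,0],[255,0,0,0.12,0],[255,0,0,0.14,0],[255,0,0,0.14,0]]'; python3 -c "
from workcell import bot;s=bot.read_state();print(s['ft_force'].round(1),s['ft_torque'].round(3))"
```

```text
time_s: 13.75
eef_pos: [0.5039, 0.164, 0.1004]
orientation: [-3.132, 0.202, 0.004]
ft_force: [0.4, -0.5, -2.7]
gripper_width: 0.0118
[ 0.4 -0.5 -2.7] [0.022 0.012 0.014]
```

```bash
python3 -m handwheel '[[255,0,0,0.02,0],[255,0,0,0.03,0],[255,0,0,0.03,0]]'; python3 -c "
from workcell import bot;s=bot.read_state();print(s['ft_force'].round(1),s['ft_torque'].round(3))"
```

```text
time_s: 14.12
eef_pos: [0.5039, 0.164, 0.0992]
orientation: [-3.132, 0.202, 0.003]
ft_force: [-0.1, 0.5, -1.1]
gripper_width: 0.0115
[-0.1  0.5 -1.1] [0.051 0.039 0.034]
```

```bash
python3 -m handwheel '[[255,0,0,0.015,0],[255,0,0,0.025,0],[255,0,0,0.025,0]]'; python3 -c "
from workcell import bot;s=bot.read_state();print(s['ft_force'].round(1),s['ft_torque'].round(3))"
```

```text
time_s: 14.5
eef_pos: [0.504, 0.164, 0.0989]
orientation: [-3.132, 0.202, 0.003]
ft_force: [-2.7, 0.0, 5.3]
gripper_width: 0.0114
[-2.7  0.   5.3] [-0.113  0.504  0.032]
```

```bash
python3 -m handwheel '[[255,0,0,0,0],[255,0,0,0,0],[120,0,0,0,0],[120,0,0,0,0],[120,0,0,0,0],[120,0,0,0,0],[120,0,0,0,0],[120,0,0,0,0]]'
python3 -m handwheel '[[120,0,0,-0.3,0],[120,0,0,-0.8,0],[120,0,0,-1.5,0],[120,0,0,-2.5,0],[120,0,0,-3.2,0],[120,0,0,-3.5,0],[120,0,0,-3.5,0],[120,0,0,-3.5,0]]'
python3 - <<'E'
from h import *
s=bot.read_state();im=capture("wrist");sc=capture("scene")
cv2.imwrite("pics/end.png",np.vstack([im[60:300,100:400],cv2.resize(sc[150:290,225:375],(300,280),interpolation=cv2.INTER_CUBIC)]))
E
```

```text
time_s: 15.5
eef_pos: [0.504, 0.164, 0.0989]
orientation: [-3.132, 0.202, 0.003]
ft_force: [0.1, -0.6, 0.8]
gripper_width: 0.0467
time_s: 16.5
eef_pos: [0.5034, 0.1635, 0.2376]
orientation: [-3.133, 0.202, 0.007]
ft_force: [0.3, 0.1, 0.1]
gripper_width: 0.0465
```

View pics/end.png

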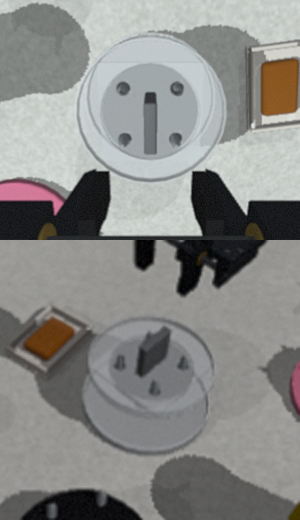

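The tray is flat on the ring with studs standing through the holes (scene crop (120,362), (183,363), (155,388)). The gripper is clear, so I'll hand in.

```bash
python3 -c "
from workcell import bot;print(bot.sign_off())"
```

```text
the job is handed in; nothing more can be done
None
```

The tray is back on the rack, fully home and released, and I handed the job in at about 16.6 s of the 64 s allowed. The hand-in reports no verdict.

- **Pick-up:** I gripped the tray by its fin and held it until it was home. The gripper closed to 11.7 mm on the 12 mm fin.
- **Lining up:** I placed the tray over the grey rack, not the black or pink look-alikes. I saw the stud tips through the holes from about 2 mm above and corrected the position by about 4 mm and the turn by 1.4°. Because of this, I did not rest the tray on the tips and turn it until it dropped.
- **Sliding down:** The studs pushed back twice, with about 9 N and then 4 N of contact. Each time I shifted the tray about 1 mm, and the second time I also turned it 0.8°. After that it slid freely.
- **Seating:** It met the ring at the expected height, with the tool point at 0.0989 m, and about 7 to 8 N of contact.

**Last checks:**
- **Tray:** The final pictures show it flat on the ring with three studs visible through its holes. The fourth is hidden behind the fin in that view.
- **Gripper:** It is about 14 cm clear of the tray, with the wrist force near zero.
- **Other objects:** Only the soap dish was clearly in the final crops, and it looks undisturbed. I did not re-measure the cup, jug or brush, but the arm kept well away from them.

**Disagreement:** The camera estimates of the rack's centre differed by up to 5 mm. I settled it from the hole-to-stud view and by feel, ending at about (0.504, 0.164).

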